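Open the filter bay of the studio dust extractor

ROBOT

A 6-joint arm with a two-finger parallel gripper is mounted at the origin on the work surface. World frame = base frame: x ahead of the robot, y to its left, z up, the work surface at z = 0. Lengths are in m, angles in degrees, forces in N, time in s.
With the tool pointing down it reaches from about 0.375 to 0.9 m from the base axis. Payload 3.1 kg.
Tool frame: the origin (TCP) lies at the very end of the fingers, on their centre line; the grasp point (between the pads) lies 19 mm behind it (grip_point_offset is the distance from the TCP to the grasp point, in m); y points along the fingers, x is the direction in which the jaws open and shut, and the axes are right-handed (so a half turn about y gives the same grasp; the last joint's range is limited). The gripper opens to 87 mm and grips with 3 to 60 N. Pads are 19 mm wide; open, the fingers measure 117 mm over their backs; the gripper's body (75 mm by 190 mm) begins 51 mm behind the grasp point.
Start: joints at [62.309, 30.224, 82.088, -0, 67.689, -10.227], TCP at [0.188, 0.596, 0.223] pointing down, gripper open.
Joint ranges: [-176.69, 176.69], [-43.24, 126.21], [12.49, 139.97], [-82, 262], [0, 151.66], [-163.58, 163.58]. Speed limits (degrees/s): [159.86, 159.86, 180, 180, 180, 180].

INTERFACE

Orientations are given as a 3x3 rotation matrix whose columns are the frame's x, y, z axes.
In Python, from rig import * gives the robot as it stands.
- The arm moves only by the tool send_rows, never from a script. Its argument "moves" is text: rows parted by semicolons, each of 5 numbers parted by spaces: the finger opening in mm, from 0 to 87, then the shift along the tool's x, y, z in mm, then the turn about the tool's y in degrees. In form: fingers dx dy dz yaw; .... A call has 1 to 20 rows; each row shifts and turns the commanded pose from where the row before left it, along the tool's axes as they then stand; what a row does not reach is not made up. A row lasts 1/12 s, in which the tool goes at most 41.7 mm and 7.16 degrees, less where a joint would pass 70% of its speed; a pose out of reach is approached as far as the arm can. A call is refused whole if a number of a shift passes 41.7 or a number of a turn 7.16, either way. A call with a gripper value outside its range is refused whole. The fingers move at their own pace and stop on an object; the grip force is fixed at half the most. Time passes only in rows, so rows that do not move let the fingers close. It gives the time, the measured TCP pose, the force and the opening at its end, in the units of the state.
- read_state(): the state, without advancing time (a new reading comes with each control period).
- capture(name): name is "scene" or "top"; returns a dict with "image" (400x640x3 uint8, blue, green, red), "z_map" (400x640 float32, m along the optical axis (not along the pixel's ray), 0 where there is no reading), "mtx" (3x3 intrinsics, pixels), "origin" and "rotation" of the camera in the world. Camera axes: x right, y up, looking along -z (the intrinsics and any distortion apply to the point x, -y, -z); pixel columns grow to the right and rows downward; lengths in m; the calibration is good to about 2 mm. A picture is of the moment at which its call begins.
- hand_in(): hands the job in, once; it reports no verdict.
Trained networks look in a picture, given as the dict that the camera call returned (one of the last four; its "shot" number tells which), for a name from the list of things; names that differ only in an ending like _2 or _b are one class to them, and where a whole thing is asked for, a point or a joint stands for the part that bears it (a point fixed in the world has none). Each returns a list of dicts, best first, with "p" (0 to 1); they miss things now and then, are a little off and sometimes report something else, mostly with a low value. They report only what shows in the picture. A call takes as long as a camera call. They do not tell look-alikes from the thing itself.
- search_frame(picture, name): "bbox" ([left, top, right, bottom] in pixels, round what is visible of it).
- masks_of(picture, name): "region" (400x640 bool, what is visible of it) and "bbox" ([left, top, right, bottom] in pixels, round what is visible of it).
- mark_of(picture, name): "pixel" ([row, column] in pixels: a listed point, or the origin of a listed thing).
The state is a dict: "time_s": time; "joint_positions": joint angles; "qvel": joint speeds; "tau": joint torques, N m; "position": TCP position; "tcp_rot": TCP orientation; "force": force on the tool from outside, world axes, zero at the start; "moment": the same for the moment, N m; "opening": opening from 0.0 (shut) to 1.0 (fully open).
Only numpy, scipy, OpenCV 4.12 (cv2) and the standard library are available. Lean on these libraries where they do the work, as an engineer would, in place of code of your own. Each camera call takes 0.05 s, during which the arm holds its last target. There are 200 camera calls.

TASK

Open the filter bay of the low dust extractor on the studio table: press its snap tab fully in with the fingertips, then push the released cover by its upright rib along and right off its seat onto the flat shelf beyond the tab, so that it is wholly out from between the side rails and the filter is fully uncovered. Only touch, press and push: do not lift or tip the cover, leave it lying flat on the shelf, and leave everything else where it is.

Things in the scene. Friction and masses are not known exactly. Their poses are not given: they have to be found in the camera images.
- extractor: Dust extractor, a low grey plastic box that cannot move: x -75 to +135 mm, y -110 to +195, flat top deck 55 mm above the table. Origin: on the table under the middle of the cover's seat; z up; the cover slides off towards +y. The strip of deck beyond x = 70 carries small things to be left alone.
- seat (a point): Middle of the cover's seat, at extractor (0, 0, 55). The seat is y -50 to +50 between two rails, inner faces at |x| = 51.5, 15.5 mm high, whose lips overhang the cover's sides in to |x| = 44. Under the cover is the filter bay, open from -40 to +40 in x and y.
- rear_deck (a point): Point on the flat bare deck behind the cover, at extractor (0, -80, 55): room for the fingertips behind the rib. Two 10 mm high stops stand at |x| 40 to 64, y -58 to -52; nothing stands between them.
- shelf (a point): Middle of the flat shelf that receives the cover, at extractor (0, 120, 55), level with the seat; it runs from y 52 to 188, with 9 mm high kerbs at |x| = 56 and at y = 188. The tab stands in its near part.
- tab_top (a point): Middle of the top face of the snap tab, a grey block 30 mm (extractor x) by 36 mm (extractor y) that stands 10.5 mm proud of the shelf, with its near edge 2.5 mm ahead of the cover's leading edge, at extractor x = 0, y = +70.5. While it stands up it blocks the cover.
- tab (a joint): How far the tab is pressed straight down: 0 = up, 0.010 m = fully in, nearly flush with the shelf. It takes about 4 to 5 N over the whole travel and stays where it is left, without springing back. The cover can pass over it from about 0.008.
- cover: Loose black plastic filter cover, about 130 g: a 100 x 100 mm plate on two side runners, its top 9 mm and its underside 3 mm above the deck. Origin: centre of its underside; seated, it lies at point seat with the extractor's axes. It is off its seat when moved over 102 mm along the extractor's +y; the end kerb stops it at 138 mm.
- rib (a point): Middle of the rear face of the cover's upright push rib, 20 mm above the deck, at cover (0, -50, 20). The rib is 74 mm wide (x), 6 mm thick (y -50 to -44), its top 31 mm above the deck; the flat rear face goes down to 3 mm above the deck. Push it along the extractor's +y.
- eraser: Bystander: white eraser, 42 x 22 x 13 mm, loose on the extractor's shoulder. Origin at the centre of its underside.
- pin_jar: Bystander: small clear jar with a metal cap, 36 mm across, 34 mm high, loose on the extractor's shoulder. Origin at the centre of its underside.
- tape: Bystander: brown roll of tape lying flat, 96 mm across, 25 mm high, on the table beside the extractor. Origin at the centre of its underside.
- screwdriver: Bystander: black-handled screwdriver, 170 mm long, lying on the table beside the extractor. Its x axis runs along it.
- water_bottle: Bystander: metal bottle, 68 mm across, 210 mm high, at the left of the table. Origin at the centre of its underside.
- mug: Bystander: white mug, 82 mm across, 95 mm high, at the left of the table. Origin at the centre of its underside.
- crayon_box: Bystander: closed brown box, 160 x 100 x 45 mm, at the right of the table. Origin at the centre of its underside.
Things that resemble listed ones, but are neither listed nor needed, are in the scene too. There is more than one size of the cover; the job needs the largest.

How it is judged:
By the outcome, as a careful person would: the job done as asked, in the order asked, and still so for the second after the job is handed in, with the robot touching nothing.
It also fails if it takes over 42 s, if anything falls off the work surface, if the arm or the gripper's body presses on something with over 40 N, if the wrist force passes 120 N, or if a joint passes its speed limit or range.

## Working session

There is one attempt and no reset: what is moved stays moved. The work goes in short steps, Python scripts to look and compute and a tool call to move; the robot and the scene stay as the last step left them, time stands still between calls to the robot, and variables do not carry over. Pictures are saved under pics/ and viewed, about 8 in all and at most 12, crops included, and the job is handed in when it is done.

Besides the shell and the picture viewer there is one more tool, called after "Call:" as a command line: name --argument value ..., lists and objects as JSON in quotes. send_rows: Moves the arm, as the interface text tells. Its arguments: {"type":"object","properties":{"moves":{"type":"string"}},"required":["moves"]}

```bash
mkdir -p pics
cat > h.py <<'E'
from rig import *
import numpy as np, cv2
def pt(c,r,col,z=None):
    K=c["mtx"];d=np.array([(col-K[0,2])/K[0,0],-(r-K[1,2])/K[1,1],-1.0])
    R=np.array(c["rotation"]);o=np.array(c["origin"])
    if z is None:
        return o+R@d*float(c["z_map"][int(r),int(col)])
    w=R@d; return o+w*(z-o[2])/w[2]
def px(c,p):
    K=c["mtx"];q=np.array(c["rotation"]).T@(np.array(p)-np.array(c["origin"]))
    return K[0,2]+K[0,0]*q[0]/-q[2],K[1,2]+K[1,1]*(-q[1])/-q[2]
E
python3 - <<'E'
from h import *
ims=[]
for n in("scene","top"):
    c=capture(n);ims.append(c["image"]);print(n,c["origin"],np.round(c["rotation"],3).tolist(),c["mtx"].tolist())
    cv2.imwrite(f"pics/{n}1.png",c["image"])
    for t in("cover","rib","tab_top","seat","shelf","rear_deck","extractor"):
        for m in mark_of(c,t)[:3]:
            r,k=m["pixel"];print(t,round(m["p"],2),round(r),round(k),np.round(pt(c,r,k),3))
s=read_state();print(s["position"],np.round(s["tcp_rot"],3).tolist(),s["force"],s["opening"],s["time_s"])
E
```

```text
scene [1.51497025 0.02513532 1.11797483] [[-0.04, -0.738, 0.673], [0.999, -0.032, 0.024], [0.004, 0.674, 0.739]] [[498.40629299879646, 0.0, 322.7000462631827], [0.0, 498.40629299879646, 199.23691665863254], [0.0, 0.0, 1.0]]
cover 0.63 198 288 [ 0.551 -0.11   0.062]
cover 0.61 178 214 [ 0.427 -0.355  0.006]
cover 0.55 162 300 [ 0.343 -0.092  0.006]
rib 0.8 158 289 [ 0.329 -0.129  0.009]
rib 0.68 168 216 [ 0.392 -0.353  0.014]
rib 0.63 184 279 [ 0.51  -0.138  0.076]
tab_top 0.71 228 257 [ 0.68  -0.182  0.077]
tab_top 0.42 212 289 [ 0.606 -0.103  0.062]
seat 0.57 197 283 [ 0.551 -0.124  0.064]
seat 0.31 211 288 [ 0.603 -0.105  0.062]
shelf 0.86 229 295 [ 0.66  -0.081  0.055]
rear_deck 0.89 178 278 [ 0.461 -0.149  0.051]
extractor 0.92 209 287 [ 0.592 -0.11   0.06 ]
extractor 0.37 212 340 [ 0.545  0.04  -0.003]
top [ 0.37225805 -0.01486879  1.47528891] [[-0.007, 0.992, -0.128], [-1.0, -0.006, 0.008], [0.007, 0.128, 0.992]] [[398.88449041531675, 0.0, 324.7985500196872], [0.0, 398.88449041531675, 203.0683943421466], [0.0, 0.0, 1.0]]
cover 0.87 206 349 [ 0.544 -0.113  0.065]
cover 0.67 263 346 [ 0.342 -0.101  0.005]
cover 0.64 240 417 [ 0.423 -0.363  0.007]
rib 0.9 218 352 [ 0.499 -0.123  0.084]
rib 0.82 249 416 [ 0.389 -0.362  0.004]
tab_top 0.63 186 344 [ 0.616 -0.095  0.057]
seat 0.91 203 349 [ 0.372 -0.015  1.475]
shelf 0.84 166 335 [ 0.69  -0.065  0.054]
rear_deck 0.6 225 361 [ 0.476 -0.154  0.049]
extractor 0.97 208 349 [ 0.535 -0.113  0.062]
extractor 0.49 226 363 [ 0.473 -0.162  0.055]
extractor 0.44 185 343 [ 0.618 -0.093  0.068]
[0.1875321  0.59618667 0.22257599] [[0.3, 0.0, -0.954], [0.954, 0.0, 0.3], [0.0, -1.0, -0.0]] [ 0.10248614 -0.99826652 -0.26663208] 1.0003568900917272 0.8
```

View pics/top1.png

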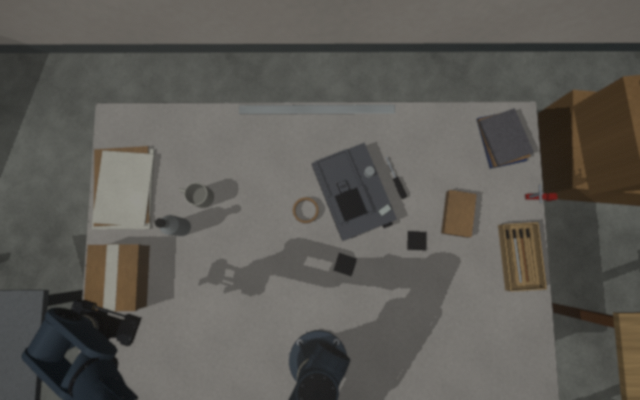

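View pics/scene1.png

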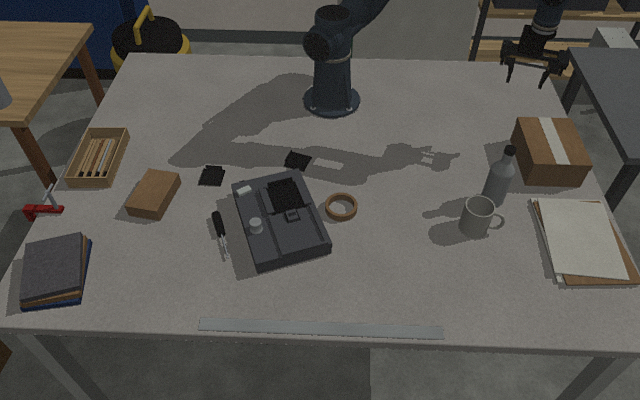

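Run:
```python
from h import *
from scipy.optimize import least_squares
for n in("scene","top"):
    c=capture(n);K=c["mtx"]
    Z=c["z_map"];v,u=np.mgrid[0:400,0:640]
    P=np.stack([(u-K[0,2])/K[0,0],-(v-K[1,2])/K[1,1],-np.ones_like(u)],-1)*Z[...,None]@np.array(c["rotation"]).T+np.array(c["origin"])
    m=(Z>0)&(P[...,2]>.04)&(P[...,2]<.10)&(P[...,0]>.35)&(P[...,0]<.85)&(abs(P[...,1]+.13)<.2)
    m=cv2.morphologyEx(m.astype(np.uint8),cv2.MORPH_OPEN,np.ones((3,3)))
    q,l,s,_=cv2.connectedComponentsWithStats(m);i=1+np.argmax(s[1:,4])
    Q=P[l==i];r=cv2.minAreaRect(Q[:,:2].astype(np.float32)*1000);print(n,r,s[i,4],np.percentile(Q[:,2],[5,25,50,75,95]))
    M=masks_of(c,"cover")
    for g in M[:3]:
        Q=P[g["region"]&(Z>0)];print("cover",g["p"],g["bbox"],cv2.minAreaRect(Q[:,:2].astype(np.float32)*1000),np.median(Q[:,2]))
    b=(180,150,380,290) if n=="scene" else (290,130,440,285)
    im=c["image"][b[1]:b[3],b[0]:b[2]];im=cv2.convertScaleAbs(cv2.resize(im,None,fx=3.6,fy=3.6,interpolation=cv2.INTER_CUBIC),alpha=1.8)
    cv2.imwrite(f"pics/{n}2.png",im)
```

```text
scene ((594.806396484375, -134.45286560058594), (324.6652526855469, 211.52923583984375), 21.406688690185547) 6387 [0.05113366 0.05428153 0.0566576  0.06339298 0.07271783]
cover 0.87 [288.0, 149.1, 311.5, 171.2] ((353.8394775390625, -110.37156677246094), (81.20231628417969, 129.1663360595703), 73.23859405517578) 0.006592309454533707
cover 0.82 [200.3, 164.0, 223.8, 186.0] ((409.6436462402344, -367.14886474609375), (76.66507720947266, 102.5185775756836), 85.13815307617188) 0.006365250878673345
cover 0.6 [265.3, 177.5, 310.9, 212.9] ((535.215087890625, -127.67158508300781), (141.42166137695312, 98.05657958984375), 23.775999069213867) 0.06464240664592702
top ((594.4057006835938, -131.10009765625), (318.8408203125, 210.89242553710938), 21.378873825073242) 4897 [0.04999329 0.0536571  0.05671025 0.06225572 0.07128138]
cover 0.94 [333.8, 185.1, 366.1, 220.6] ((548.6344604492188, -117.0611343383789), (100.88597106933594, 87.33049011230469), 21.933610916137695) 0.06374494456305102
cover 0.87 [332.4, 250.5, 353.8, 277.2] ((336.738037109375, -96.37867736816406), (70.47332763671875, 72.7883071899414), 72.099609375) 0.006328944024205585
cover 0.61 [406.8, 231.9, 427.4, 250.1] ((420.95941162109375, -361.19366455078125), (68.97289276123047, 70.7411880493164), 88.06322479248047) 0.005944055597981723
```

View pics/scene2.png

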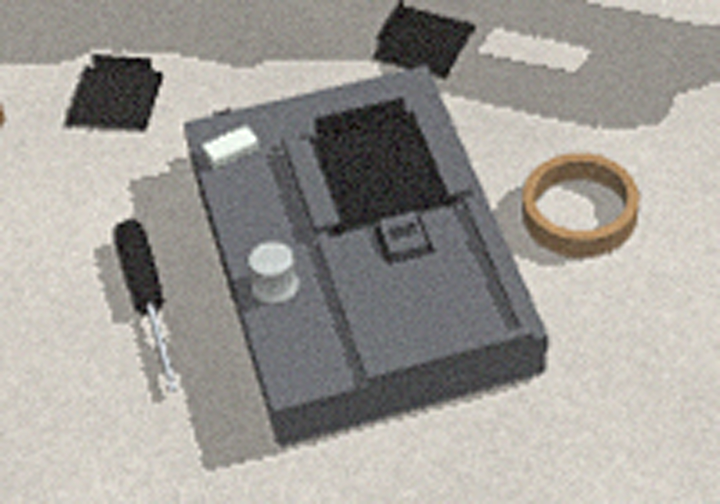

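Candidates for the cover (top-view pixels): the cover in the extractor at (row 206, col 349) measures about 100 mm. The loose ones at (263, 346) and (240, 417) measure about 70 mm and lie on the table. The crop confirms that the seated one is the largest, with the tab just ahead of it. The extractor's yaw is about 21.4° and its origin about (0.545, -0.118).

Call:
send_rows --moves "0 0 -30 0 0;0 0 -30 0 0;0 0 -30 0 0"

```text
time_s: 1.25
position: [0.1873, 0.5958, 0.313]
tcp_rot: [[0.3, -0.001, -0.954], [0.954, -0.002, 0.3], [-0.002, -1.0, 0.0]]
force: [0.1, 1.7, 0.2]
opening: 0.853
```

Call:
send_rows --moves "0 -26.5 0 -30.5 0;0 -26.5 0 -30.5 0;0 -26.5 0 -30.5 0;0 -26.5 0 -30.5 0;0 -26.5 0 -30.5 0;0 -26.5 0 -30.5 0;0 -26.5 0 -30.5 0;0 -26.5 0 -30.5 0;0 -26.5 0 -30.5 0;0 -26.5 0 -30.5 0;0 -26.5 0 -30.5 0;0 -26.5 0 -30.5 0;0 -26.5 0 -30.5 0;0 -26.5 0 -30.5 0;0 -26.5 0 -30.5 0;0 -26.5 0 -30.5 0;0 -26.5 0 -30.5 0;0 -26.5 0 -30.5 0;0 -26.5 0 -30.5 0;0 -26.5 0 -30.5 0"

```text
time_s: 2.92
position: [0.611, -0.0944, 0.3126]
tcp_rot: [[0.301, 0.0, -0.954], [0.954, 0.0, 0.301], [0.0, -1.0, -0.0]]
force: [0.8, 1.3, -0.4]
opening: 0.009
```

Call:
send_rows --moves "0 0 0 0 7.05;0 0 0 0 7.05;0 0 0 0 7.05;0 0 0 0 7.05;0 0 0 0 7.05;0 0 0 0 7.05;0 0 0 0 7.05;0 0 0 0 7.05;0 0 0 0 7.05;0 0 0 0 7.05;0 0 0 0 7.05;0 0 0 0 7.05;0 0 0 0 7.05;0 0 0 0 7.05;0 0 0 0 7.05;0 0 0 0 7.05;0 0 0 0 7.05;0 0 0 0 7.05;0 0 0 0 7.05;0 0 0 0 7.05"

```text
time_s: 4.58
position: [0.6103, -0.0924, 0.3125]
tcp_rot: [[0.361, -0.0, 0.932], [-0.932, 0.0, 0.361], [-0.0, -1.0, -0.0]]
force: [-0.3, 0.1, -0.8]
opening: 0.004
```

Call:
send_rows --moves "0 0 38 0 0;0 0 38 0 0;0 0 38 0 0;0 0 38 0 0;0 0 38 0 0;0 0 0 0 0;0 0 0 0 0"

```text
time_s: 5.17
position: [0.6089, -0.092, 0.1207]
tcp_rot: [[0.367, -0.005, 0.93], [-0.93, 0.002, 0.367], [-0.004, -1.0, -0.004]]
force: [1.1, 0.1, 1.1]
opening: 0.006
```

```bash
cat > look.py <<'E'
from h import *
import sys
c=capture("scene");s=read_state();print(s["position"],s["force"])
O=np.array([.545,-.118,0]);a=np.radians(21.4);ey=np.array([np.cos(a),np.sin(a),0]);ex=np.array([np.sin(a),-np.cos(a),0])
X=lambda x,y,z:O+ex*x*.001+ey*y*.001+np.array([0,0,z*.001])
for t in sys.argv[2:]:
    for m in mark_of(c,t)[:2]:
        r,k=m["pixel"];p=pt(c,r,k,{"tab_top":.0655,"rib":.075}.get(t,.058))-O;print(t,round(m["p"],2),round(r),round(k),"ext mm",np.round([p@ex*1e3,p@ey*1e3]))
b=(215,140,345,280);f=4.2
im=cv2.convertScaleAbs(cv2.resize(c["image"][b[1]:b[3],b[0]:b[2]],None,fx=f,fy=f,interpolation=cv2.INTER_CUBIC),alpha=1.8)
def poly(L,col):
    q=np.array([[(u-b[0]+.5)*f,(v-b[1]+.5)*f] for u,v in(px(c,X(*p)) for p in L)],np.int32);cv2.polylines(im,[q],True,col,1)
rect=lambda x0,x1,y0,y1,z:[(x0,y0,z),(x1,y0,z),(x1,y1,z),(x0,y1,z)]
poly(rect(-75,135,-110,195,55),(0,255,0));poly(rect(-15,15,52.5,88.5,65.5),(0,0,255));poly(rect(-37,37,-50,-44,86),(255,255,0));poly(rect(-40,40,-40,40,55),(255,0,255))
cv2.imwrite(sys.argv[1],im)
E
python3 look.py pics/a.png tab_top rib seat shelf rear_deck
```

```text
[ 0.6110227  -0.09265394  0.12324069] [ 0.74674443 -0.19945813  1.07632614]
tab_top 0.49 214 287 ext mm [14. 69.]
rib 0.95 172 215 ext mm [ 173. -151.]
rib 0.92 185 278 ext mm [ 10. -36.]
seat 0.84 197 282 ext mm [ 8. -1.]
seat 0.55 211 287 ext mm [12. 53.]
shelf 0.72 229 296 ext mm [  5. 124.]
rear_deck 0.68 181 278 ext mm [  3. -69.]
rear_deck 0.23 199 491 ext mm [-559.  200.]
```

View pics/a.png

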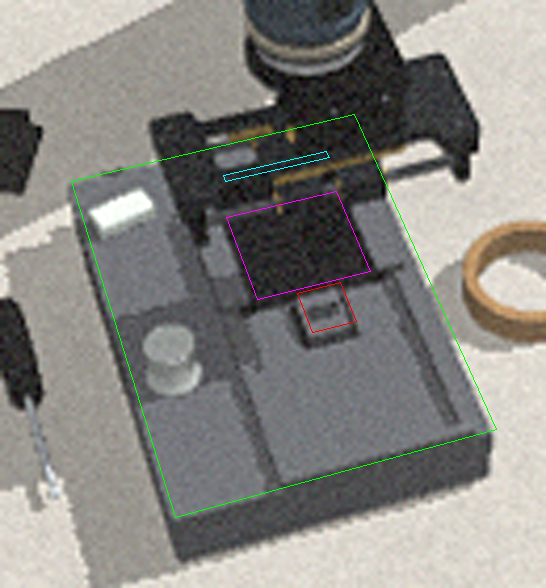

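The overlay sits a few mm off: the real tab is at crop px (295–352, 290–340), and the predicted one at (300–355, 283–330). That is about +3 mm in x and +4 mm in y, so I correct for it and go down towards the tab.

Call:
send_rows --moves "0 2.5 0 8 0;0 0 15 0 0;0 0 15 0 0;0 0 8 0 0;0 0 0 0 0;0 0 0 0 0"

```text
time_s: 5.97
position: [0.6189, -0.0918, 0.0846]
tcp_rot: [[0.367, -0.0, 0.93], [-0.93, 0.0, 0.367], [-0.0, -1.0, -0.0]]
force: [0.2, 0.2, -0.0]
opening: 0.004
```

```bash
sed -i 's/O=np.array(\[.545,-.118,0\])/O=np.array([.5498,-.1193,0])/; s/b=(215,140,345,280)/b=(230,170,330,260)/; s/f=4.2/f=7/' look.py
sed -i '$i p=s["position"];R=np.array(s["tcp_rot"]);q=p-O;print("tcp ext",q@ex*1e3,q@ey*1e3,"yaw",np.degrees(np.arctan2(R[1,2],R[0,2])))\nu,v=px(c,p);cv2.circle(im,(int((u-b[0]+.5)*f),int((v-b[1]+.5)*f)),4,(0,255,255),1);u,v=px(c,[p[0],p[1],.0655]);cv2.circle(im,(int((u-b[0]+.5)*f),int((v-b[1]+.5)*f)),4,(0,165,255),1)' look.py
python3 look.py pics/b.png tab_top
```

```text
[ 0.61935965 -0.09194381  0.08509258] [-0.5717096  -0.16606535  0.25585707]
tab_top 0.53 213 291 ext mm [ 1. 66.]
tcp ext -0.08944339811875743 74.74555538121788 yaw 21.53669715019927
```

View pics/b.png

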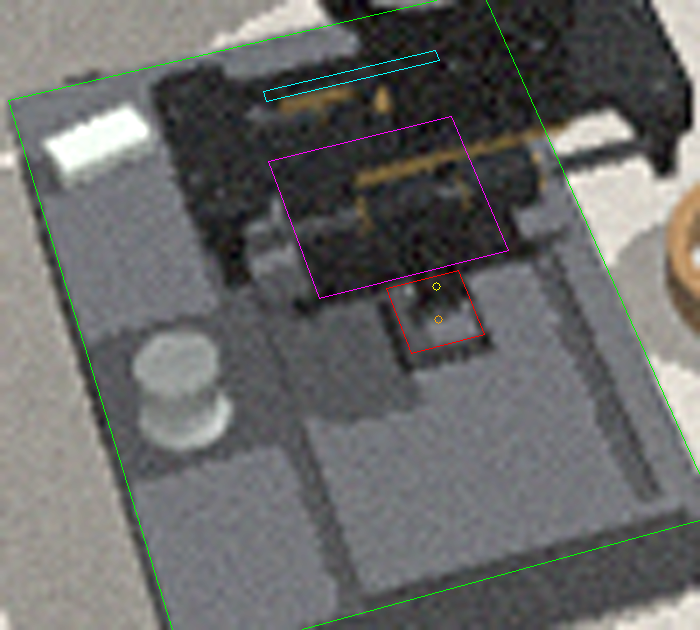

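The overlay now fits the tab, and the fingertips hang over it at px (440, 290). I press down in small steps.

Call:
send_rows --moves "0 0 9 0 0;0 0 8 0 0;0 0 2 0 0;0 0 2 0 0;0 0 2 0 0;0 0 2 0 0;0 0 0 0 0"

```text
time_s: 6.65
position: [0.6183, -0.0917, 0.0593]
tcp_rot: [[0.367, -0.001, 0.93], [-0.93, 0.0, 0.367], [-0.0, -1.0, -0.001]]
force: [-1.6, -0.2, 1.3]
opening: 0.008
```

Call:
send_rows --moves "0 0 1.5 0 0;0 0 1 0 0;0 0 1 0 0;0 0 0 0 0"

```text
time_s: 6.98
position: [0.6184, -0.0917, 0.0559]
tcp_rot: [[0.367, -0.001, 0.93], [-0.93, 0.0, 0.367], [-0.0, -1.0, -0.001]]
force: [-1.7, -0.2, 2.4]
opening: 0.004
```

Call:
send_rows --moves "0 0 1 0 0;0 0 0 0 0"

```text
time_s: 7.15
position: [0.6184, -0.0917, 0.0558]
tcp_rot: [[0.367, -0.001, 0.93], [-0.93, 0.0, 0.367], [-0.0, -1.0, -0.001]]
force: [-4.1, 1.0, 7.8]
opening: 0.003
```

Call:
send_rows --moves "0 0 1 0 0;0 0 0 0 0"

```text
time_s: 7.32
position: [0.6184, -0.0917, 0.0557]
tcp_rot: [[0.367, -0.0, 0.93], [-0.93, -0.0, 0.367], [-0.0, -1.0, -0.0]]
force: [-4.5, 1.0, 13.1]
opening: 0.009
```

Firm stop at z = 0.0557 with 13 N, so the tab is fully in. I lift, go behind the rib and open the fingers to 30 mm for a two-point push.

Call:
send_rows --moves "0 0 -10 0 0;0 0 -20 0 0;0 0 -30 0 0;0 0 -25 0 0;30 0 0 -38 0;30 0 0 -39 0;30 0 0 -39 0;30 0 0 -39 0;30 0 0 -2 0;30 0 0 0 0;30 0 0 0 0"

```text
time_s: 8.23
position: [0.4742, -0.1504, 0.1395]
tcp_rot: [[0.366, 0.003, 0.931], [-0.931, -0.001, 0.366], [0.002, -1.0, 0.002]]
force: [0.0, -0.8, 0.2]
opening: 0.335
```

```bash
sed -i 's/88.5,65.5)/88.5,55.5)/' look.py; python3 look.py pics/c.png tab_top rib
```

```text
[ 0.47467715 -0.15016184  0.13942665] [0.50050449 0.64726407 0.4619218 ]
rib 0.96 171 214 ext mm [ 174. -159.]
rib 0.84 185 278 ext mm [  6. -42.]
tcp ext 1.323513880879574 -81.20433642581266 yaw 21.5315779167985
```

View pics/c.png

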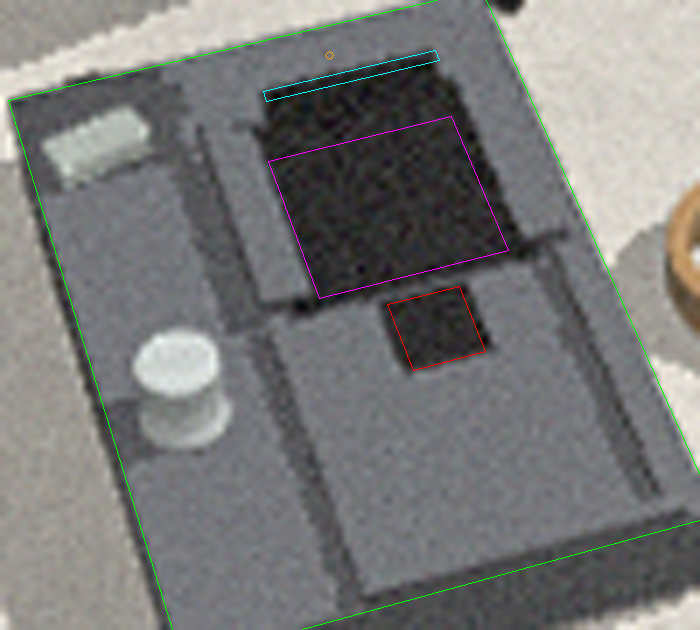

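The tab patch at px (440, 330) is now dark and sunken, and the rib overlay fits. I go down behind the rib and approach.

Call:
send_rows --moves "30 -1 20 0 0;30 0 20 0 0;30 0 20 0 0;30 0 15.5 0 0;30 0 0 0 0;30 0 0 6 0;30 0 0 6 0;30 0 0 3 0;30 0 0 3 0;30 0 0 3 0;30 0 0 3 0;30 0 0 0 0"

```text
time_s: 9.38
position: [0.4953, -0.1397, 0.064]
tcp_rot: [[0.367, 0.001, 0.93], [-0.93, -0.001, 0.367], [0.001, -1.0, 0.001]]
force: [0.3, -0.5, -0.2]
opening: 0.346
```

Call:
send_rows --moves "30 0 0 3 0;30 0 0 4 0;30 0 0 5 0;30 0 0 5 0;30 0 0 5 0;30 0 0 5 0;30 0 0 5 0;30 0 0 5 0;30 0 0 4 0;30 0 0 2 0;30 0 0 0 0"

```text
time_s: 10.3
position: [0.5355, -0.1238, 0.0635]
tcp_rot: [[0.367, 0.001, 0.93], [-0.93, -0.0, 0.367], [0.001, -1.0, 0.001]]
force: [-0.2, -0.9, 0.8]
opening: 0.342
```

```bash
python3 look.py pics/d.png rib cover
```

```text
[ 0.53517762 -0.12381038  0.06346423] [ 0.38656952  0.16971825 -0.73010469]
rib 0.9 171 213 ext mm [ 175. -160.]
rib 0.68 195 284 ext mm [3. 2.]
cover 0.84 208 288 ext mm [ 2. 41.]
cover 0.62 177 213 ext mm [ 179. -154.]
tcp ext -1.1359552045474481 -15.259982289319044 yaw 21.548305462123352
```

View pics/d.png

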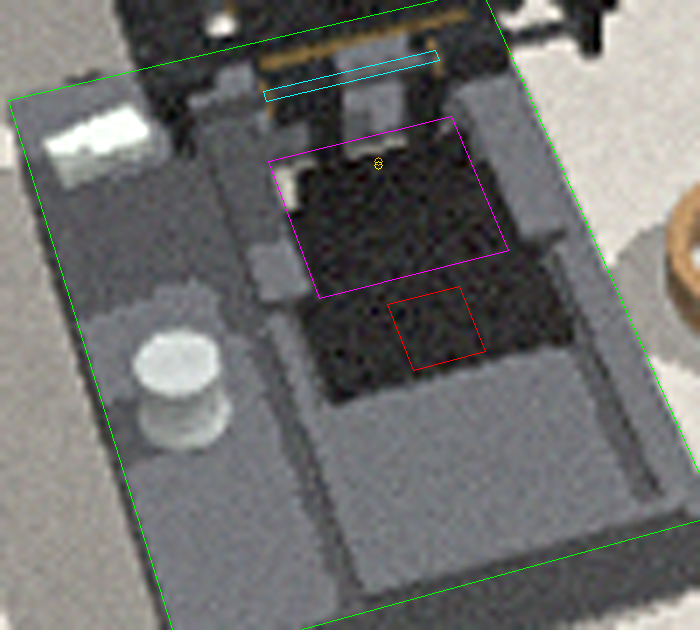

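The cover slides straight and is about 43 mm along, with its front edge at px (330–575, 400–345) and the filter showing behind it. I push on about 75 mm.

Call:
send_rows --moves "30 0 0 3 0;30 0 0 4 0;30 0 0 5 0;30 0 0 5 0;30 0 0 5 0;30 0 0 5 0;30 0 0 5 0;30 0 0 5 0;30 0 0 5 0;30 0 0 5 0;30 0 0 5 0;30 0 0 5 0;30 0 0 5 0;30 0 0 4 0;30 0 0 4 0;30 0 0 3 0;30 0 0 2 0;30 0 0 0 0"

```text
time_s: 11.95
position: [0.605, -0.0963, 0.0636]
tcp_rot: [[0.367, 0.001, 0.93], [-0.93, -0.0, 0.367], [0.0, -1.0, 0.001]]
force: [-0.2, 0.8, 0.1]
opening: 0.34
```

Call:
send_rows --moves "30 0 0 -4 0;30 0 0 -10 0;30 0 0 -10 0;30 0 -20 0 0;30 0 -30 0 0;30 0 -30 0 0;30 0 -30 -30 0;30 0 -30 -40 0;30 0 0 -40 0;30 0 0 -40 0;30 0 0 0 0"

```text
time_s: 12.87
position: [0.4407, -0.1571, 0.1977]
tcp_rot: [[0.364, -0.008, 0.931], [-0.932, 0.003, 0.364], [-0.006, -1.0, -0.007]]
force: [-0.7, 1.0, -0.8]
opening: 0.347
```

```bash
python3 look.py pics/e.png rib cover
python3 - <<'E'
from h import *
for n in("scene","top"):
    c=capture(n)
    for t in("eraser","pin_jar","tape","screwdriver"):
        for m in mark_of(c,t)[:1]: print(n,t,m["p"],np.round(m["pixel"]),np.round(pt(c,*m["pixel"]),3))
E
```

```text
[ 0.44439224 -0.15752507  0.19795399] [0.46892894 0.10195539 0.69546656]
rib 0.9 213 291 ext mm [ 1. 73.]
rib 0.66 154 286 ext mm [ -51. -159.]
cover 0.89 161 303 ext mm [ -97. -133.]
cover 0.8 228 299 ext mm [ -6. 118.]
tcp ext -2.87116993612578 -112.0879513527941 yaw 21.279746167208963
scene eraser 0.48 [192. 242.] [ 0.542 -0.243  0.069]
scene pin_jar 0.64 [226. 256.] [ 0.682 -0.183  0.089]
scene tape 0.84 [210. 342.] [ 0.536  0.047 -0.001]
scene screwdriver 0.55 [237. 221.] [ 0.665 -0.289  0.015]
top pin_jar 0.41 [175. 369.] [ 0.652 -0.185  0.084]
top tape 0.53 [209. 303.] [ 0.54   0.056 -0.001]
top screwdriver 0.48 [178. 389.] [ 0.654 -0.268 -0.   ]
```

View pics/e.png

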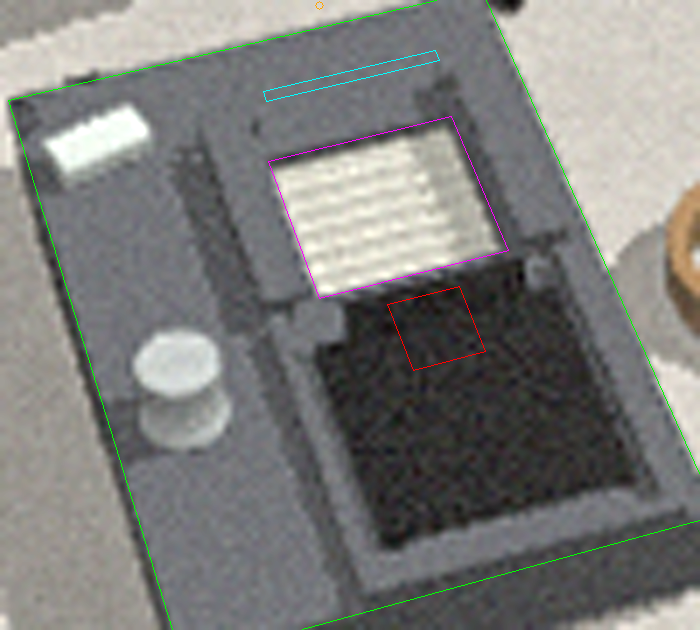

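The filter shows whole (px 270–508, 117–297). The cover lies flat and straight on the shelf about 117 mm along, with bare shelf between it and the rails. Jar, eraser and tape are where they were.

```bash
python3 -c "
from rig import *
print(hand_in())"
```

```text
the job is handed in; nothing more can be done
None
```

The filter bay is open: the cover is off its seat, lying flat on the shelf, and the filter is fully uncovered. The job is handed in, at about 13 s of the 42 s allowed.

- **Tab:** I pressed it with closed fingertips until it stopped firmly at z = 55.7 mm with about 13 N. The next picture showed it sunken.
- **Cover:** I pushed the rib from behind with two fingertips, about 117 mm along +y. More than 102 mm was needed, and the end kerb is at 138 mm. It stayed straight and flat, with bare shelf between it and the rails.
- **Arm:** I backed it off and raised it clear, so it touches nothing.
- **Bystanders:** The eraser, jar and near edge of the tape show unmoved in the final crop. The screwdriver, bottle, mug and crayon box I did not compare before and after; the arm passed well clear of them.

The checks disagreed in small ways:
- My first extractor position was about 5 mm off, and I corrected it from the overlay before pressing.
- The networks' point positions scattered by several mm, and they also reported the two smaller look-alike covers, which I ignored.
- In the last top view the network did not find the eraser, but it shows clearly in the scene view.

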